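# Find the canister lid that rocks and press it home

## Task

One of the four identical bean canisters was not closed properly: its lid rocks when you press it near the edge, the other three sit firm. Press on the lids with the fingertips to find the one that rocks, push that one down until it sits fully home and level, and finish with the fingertips still pressing on that lid, so that I can see which one it was. Do not lift or pull off any lid, and leave the cup, the tamper and the spoon alone.

Things in the scene. Friction and masses are not known exactly. Their poses are not given: they have to be found in the camera images.
- lid_c: One of four identical lids (any may stand anywhere). Origin: centre of its flat top face; z up. All: pale wooden press-on disc 102 mm across, its skirt 22 mm deep over a fixed steel canister 92 mm across with a blank paper band; loose, about 70 g.
- lid_a: One of four identical lids (any may stand anywhere). Origin: centre of its flat top face; z up. All: tops level at the start, 132 to 143 mm above the counter. Each canister stands on a screw foot set to its own height, so height does not tell which lid is unseated.
- lid_d: One of four identical lids (any may stand anywhere). Origin: centre of its flat top face; z up. All: a seated lid does not give. The unseated one, whichever it is, rests on a stiff seal at its middle, 4.5 mm above the rim: pressed lightly within 15 mm of its edge it tips about 0.1 rad, that edge going down 3 to 4 mm, and it comes level again when released.
- lid_b: One of four identical lids (any may stand anywhere). Origin: centre of its flat top face; z up. All: the unseated one, whichever it is, pushed down at its middle with more than about 10 N, sinks 4.5 mm onto its canister's rim, stays there and no longer rocks.
- cup: White ceramic cup, 68 mm across, 58 mm high, standing on the counter, to be left alone. Origin: centre of its underside.
- tamper: Steel coffee tamper, 56 mm across, 88 mm high, standing on the counter, to be left alone. Origin: centre of its underside.
- spoon: Steel spoon, 160 mm long, lying on the counter, to be left alone. Origin: on its underside near the middle; x axis along it.
Not all that is in view belongs to the job. Leave any black or turquoise look-alike of the lid_a alone. What is shaped like the lid_c but orange is not meant.

How it is judged (in metres and radians):
At the end, for the whole second after the job is handed in: The lid that rocked has gone down onto its rim (its top centre is more than 3 mm from where it started, of about 4.5 mm full travel), lies level within 0.03 rad, and the fingers press on it with more than 0.5 N; the other three lids are within 2.5 mm of where they started and level within 0.03 rad (((distance of lid_a from where it was at the start of the episode above 0.003 m and angle between each of lid_a, lid_b, lid_c, lid_d's own z axis and vertical below 0.03 rad and contact force between the fingers and lid_a above 0.5 N and distance of each of lid_b, lid_c, lid_d from where it was at the start of the episode below 0.0025 m) or (distance of lid_b from where it was at the start of the episode above 0.003 m and angle between each of lid_b, lid_a, lid_c, lid_d's own z axis and vertical below 0.03 rad and contact force between the fingers and lid_b above 0.5 N and distance of each of lid_a, lid_c, lid_d from where it was at the start of the episode below 0.0025 m) or (distance of lid_c from where it was at the start of the episode above 0.003 m and angle between each of lid_c, lid_a, lid_b, lid_d's own z axis and vertical below 0.03 rad and contact force between the fingers and lid_c above 0.5 N and distance of each of lid_a, lid_b, lid_d from where it was at the start of the episode below 0.0025 m) or (distance of lid_d from where it was at the start of the episode above 0.003 m and angle between each of lid_d, lid_a, lid_b, lid_c's own z axis and vertical below 0.03 rad and contact force between the fingers and lid_d above 0.5 N and distance of each of lid_a, lid_b, lid_c from where it was at the start of the episode below 0.0025 m))); the arm keeps its last pose, push and grip.
It fails at once if a lid is lifted, pulled off or carried (its top centre moves more than 12 mm) (distance of any of lid_a, lid_b, lid_c, lid_d from where it was at the start of the episode above 0.012 m).
It fails at once if the cup, the tamper or the spoon is lifted or moved by more than 20 mm (distance of any of cup, tamper, spoon from where it was at the start of the episode above 0.02 m).
It also fails if it takes over 48 s, if anything falls off the work surface, if the arm or the gripper's body presses on something with over 40 N, if the wrist force passes 120 N, or if a joint passes its speed limit or range.

## Robot

A 6-joint arm with a two-finger parallel gripper is mounted at the origin on the work surface. World frame = base frame: x ahead of the robot, y to its left, z up, the work surface at z = 0. Lengths are in mm, angles in rad, forces in N, time in s.
With the tool pointing down it reaches from about 250 to 800 mm from the base axis. Payload 3.9 kg.
Tool frame: the origin (TCP) lies on the centre line of the jaws, within the pads' length; the fingertips stand 25 mm ahead of it and the grasp point (between the pads) lies 6 mm ahead of it; x points along the fingers, y is the direction in which the jaws open and shut, and the axes are right-handed (so a half turn about x gives the same grasp; the last joint's range is limited). The gripper opens to 85 mm and grips with 20 to 120 N. Pads are 22 mm wide; open, the fingers measure 114 mm over their backs; the gripper's body (76 mm by 85 mm) begins 54 mm behind the grasp point. The pads swing forward as they close: fully open they stand 13 mm farther back than shut.
Start: joints at [1.295, 0.26, -0.138, 1.173, 0, 1.571], TCP at [142.962, 505.151, 256.304] pointing down, gripper open.
Joint ranges: [-2.78, 2.78], [-0.83, 1.72], [-1.28, 1.37], [-1.9, 2.12], [-1.57, 1.48], [-3.14, 3.14]. Speed limits (rad/s): [2.57, 2.57, 3.14, 3.14, 3.14, 3.14].

## Interface

Orientations are given as a unit quaternion [x, y, z, w].
In Python, from plant import * gives the robot as it stands. The module is installed in compiled form; this text tells all that it offers. Calls block until the motion is done:
- move_ptp(position, orientation): joint-space move of the TCP to a pose.
- move_straight(position, vel=150, rot=None, until_force=None): straight line of the TCP; rot=None keeps the orientation; vel is the mean speed in mm/s. With until_force (N) it stops when the force on the tool has changed by that much, and returns True; else False.
- move_joints(angles): joint-space move.
- command_gripper(opening, strength=None): opening from 0.0 (shut) to 1.0 (fully open); strength is the grip in N (None keeps the last); returns when the fingers have stopped.
- pause(seconds).
- ik(position, orientation): joint angles nearest the present ones, or None.
- get_obs(): the state.
- grab_frame(name): name is "scene" or "top" or "wrist"; returns a dict with "image" (400x640x3 uint8, blue, green, red), "range_z" (400x640 float32, mm along the optical axis (not along the pixel's ray), 0 where there is no reading), "fov_y" (degrees; the focal length in pixels is half the picture's height over the tangent of half this angle, whatever the lens; pixels are square), "cx", "cy" (the principal point, pixels), "cam_to_world" (4x4, takes a point from camera to world coordinates). Camera axes: x right, y down, z forward; pixel columns grow to the right and rows downward; lengths in mm; the calibration is good to about 2 mm. A picture is of the moment at which its call begins.
A pose or a line that the arm cannot do raises PlanningError and nothing moves.
- job_done(): hands the job in, once; it reports no verdict.
The state is a dict: "time_s": time; "joint_pos": joint angles; "qd": joint speeds; "tau": joint torques, N m; "tcp_pos": TCP position; "orientation": TCP orientation; "contact_force": force on the tool from outside, world axes, zero at the start; "moment": the same for the moment, N m; "grip_width": opening from 0.0 (shut) to 1.0 (fully open).
Only numpy, scipy, OpenCV 4.12 (cv2) and the standard library are available. Lean on these libraries where they do the work, as an engineer would, in place of code of your own. Each camera call takes 0.05 s, during which the arm holds its last target.

## Working session

There is one attempt and no reset: what is moved stays moved. The work goes in short steps, each a Python script; the robot and the scene stay as the last script left them, time stands still between calls to the robot, and variables do not carry over. Pictures are saved under pics/ and viewed, and the job is handed in when it is done.

```bash
mkdir -p pics
python3 - <<'E'
from plant import *
import cv2,numpy as np
for n in ["scene","top"]:
    f=grab_frame(n); cv2.imwrite(f"pics/{n}0.png",f["image"]); np.savez(f"{n}0.npz",**{k:np.array(v) for k,v in f.items()})
    print(n,f["fov_y"],f["cx"],f["cy"],np.round(f["cam_to_world"],3).tolist(),(f["range_z"]>0).mean())
print(get_obs())
E
```

```text
scene 47.28094249874265 320.0823914308825 204.94352299472519 [[0.881, 0.263, -0.393, 1104.26], [0.473, -0.481, 0.739, -959.575], [0.005, -0.837, -0.548, 820.239], [0.0, 0.0, 0.0, 1.0]] 0.9956640625
top 48.685537484727455 307.584615313939 198.87069966392565 [[0.014, -0.997, 0.082, 482.545], [-1.0, -0.014, -0.007, -5.048], [0.008, -0.082, -0.997, 1391.643], [0.0, 0.0, 0.0, 1.0]] 0.99586328125
{'time_s': 0.1, 'joint_pos': array([ 1.29502376e+00,  2.60608546e-01, -1.39236831e-01,  1.17270286e+00,
       -4.05198678e-06,  1.57080835e+00]), 'qd': array([ 0.00011708, -0.0008789 ,  0.00467342, -0.00092361, -0.00096102,
        0.00176408]), 'tau': array([ 6.46663884e-04, -4.06507981e+01,  2.54527152e+01,  1.00929989e-02,
        1.00776990e-04, -3.30375535e-06]), 'tcp_pos': array([142.79899452, 504.61623827, 255.55445174]), 'orientation': array([ 0.09658212,  0.70047831, -0.09780955,  0.70031088]), 'contact_force': array([-0.55155728, -0.24247838, -0.06483083]), 'moment': array([-0.0348416 ,  0.01555531, -0.00021758]), 'grip_width': 1.001429168894067}
```

View pics/scene0.png

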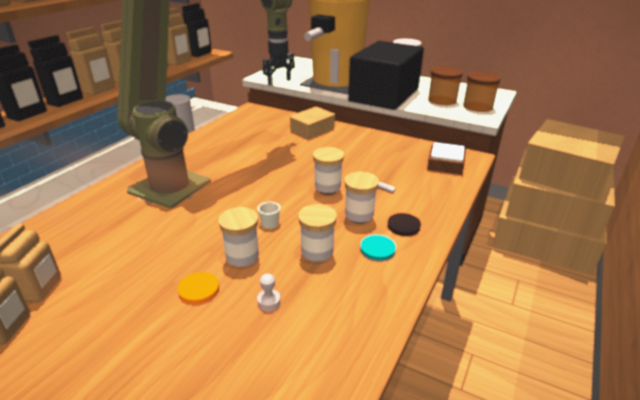

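View pics/top0.png

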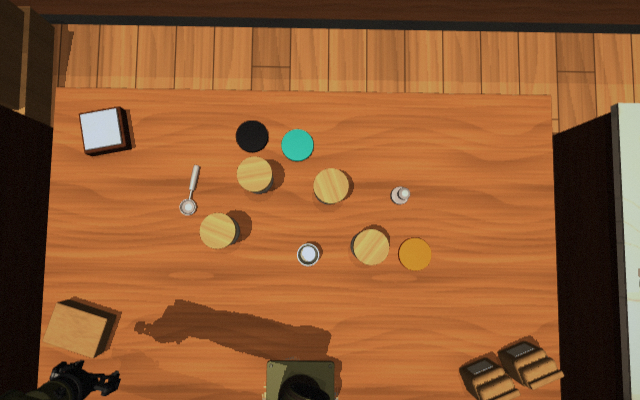

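The four wooden lids appear in the top view at about (255,174), (331,186), (218,231) and (371,247). The cup is at (308,254), the tamper at (400,195) and the spoon at (190,190). The orange, black and turquoise discs lie flat on the counter.

```bash
cat > h.py <<'E'
import cv2,numpy as np
def cloud(f):
    h=200/np.tan(np.radians(float(f["fov_y"]))/2)
    z=f["range_z"].astype(float); v,u=np.mgrid[:400,:640]
    p=np.stack([(u-f["cx"])/h*z,(v-f["cy"])/h*z,z,np.ones_like(z)],-1)
    return (p@f["cam_to_world"].T)[...,:3]
E
python3 - <<'E'
from h import *
for n in ["top","scene"]:
    f=np.load(n+"0.npz"); P=cloud(f); Z=P[...,2]
    m=((Z>122)&(Z<152)&(f["range_z"]>0)&(P[...,0]>200)&(P[...,0]<850)&(abs(P[...,1])<450)).astype(np.uint8)
    k,l,s,c=cv2.connectedComponentsWithStats(m)
    for i in range(1,k):
        if s[i,4]<150: continue
        q=P[l==i]; (x,y),r=cv2.minEnclosingCircle(q[:,:2].astype(np.float32))
        pl=np.linalg.lstsq(np.c_[q[:,:2]-q[:,:2].mean(0),np.ones(len(q))],q[:,2],rcond=None)[0]
        print(n,c[i].round(),s[i,4],"circ",round(x,1),round(y,1),round(r,1),"medz",np.median(q[:,2]).round(1),"mean",q.mean(0).round(1),pl.round(3))
    print("table z",np.median(Z[(abs(Z)<20)]))
E
```

```text
top [254. 174.] 1001 circ 657.1 140.5 50.9 medz 140.2 mean [656.2 140.  140.2] [1.20000e-02 1.10000e-02 1.40157e+02]
top [331. 185.] 988 circ 627.3 -78.9 50.9 medz 136.8 mean [626.8 -78.7 136.8] [-2.00000e-03  2.00000e-03  1.36775e+02]
top [217. 230.] 1042 circ 493.7 240.1 51.4 medz 143.6 mean [494.3 238.6 143.5] [-0.00000e+00  2.00000e-02  1.43451e+02]
top [371. 246.] 1025 circ 454.2 -193.7 50.8 medz 138.7 mean [ 454.2 -193.3  138.7] [-0.00000e+00 -6.00000e-03  1.38684e+02]
table z 0.9376810423997313
scene [328. 156.] 504 circ 498.3 236.4 54.3 medz 143.8 mean [502.2 225.2 141.2] [-5.40000e-02  1.07000e-01  1.41172e+02]
scene [361. 182.] 642 circ 659.5 138.8 54.3 medz 140.8 mean [663.4 127.1 138.7] [-4.00000e-02  9.20000e-02  1.38656e+02]
scene [317. 217.] 820 circ 629.7 -80.7 53.6 medz 137.7 mean [632.9 -89.5 136.3] [-2.90000e-02  5.90000e-02  1.36341e+02]
scene [238. 220.] 889 circ 455.0 -197.7 53.6 medz 139.8 mean [ 462.3 -204.5  138. ] [-5.10000e-02  6.40000e-02  1.37983e+02]
table z 2.1664203468813525
```

```bash
cat >> h.py <<'E'
from plant import *
from scipy.spatial.transform import Rotation as R
L={1:(493.7,239.5,143.5),2:(657,140.3,140.2),3:(627.2,-79,136.8),4:(454.2,-193.6,138.7)}
Q0=R.from_quat([0.0973,0.7004,-0.0973,0.7004]); A0=1.295
def ori(x,y): return (R.from_euler('z',np.arctan2(y,x)-A0)*Q0).as_quat()
def tilt(i):
    f=grab_frame("top"); P=cloud(f); x,y,z=L[i]
    m=(np.hypot(P[...,0]-x,P[...,1]-y)<47)&(abs(P[...,2]-z)<9)
    q=P[m]; c=np.linalg.lstsq(np.c_[q[:,:2]-[x,y],np.ones(len(q))],q[:,2],rcond=None)[0]
    return len(q),c.round(3)
def press(i,r,F,depth=8,vel=12):
    """lid i, at distance r from its centre along base radial (neg = towards base)"""
    x,y,z=L[i]; d=np.array([x,y])/np.hypot(x,y); p=np.array([x,y])+r*d
    q=ori(*p); top=z+25+14
    return p,q,top
def st(tag):
    o=get_obs(); print(tag,"t",round(o["time_s"],2),o["tcp_pos"].round(2),"F",o["contact_force"].round(2))
    return o
def probe(i,r,F1=1.5,F2=5):
    p,q,top=press(i,r,0)
    if get_obs()["tcp_pos"][2]<top-5: raise SystemExit("low")
    move_ptp([*p,top],q); st(f"lid{i} above r{r}")
    h=move_straight([*p,top-22],vel=20,until_force=F1); a=st(f" touch {h}")
    h2=move_straight([*p,a["tcp_pos"][2]-7],vel=15,until_force=F2-F1); b=st(f" press {h2}")
    print(" give",round(a["tcp_pos"][2]-b["tcp_pos"][2],2),"tilt",tilt(i))
    move_straight([*p,top],vel=100)
E
python3 - <<'E'
from h import *
print([tilt(i) for i in (2,)])
command_gripper(0.0,20); st("shut")
probe(1,-41)
E
```

```text
[(847, array([-3.00000e-03,  1.00000e-03,  1.40424e+02]))]
shut t 0.92 [142.99 505.16 256.33] F [-0.31 -0.52 -0.27]
lid1 above r-41 t 2.5 [456.64 222.45 182.74] F [ 0.38  0.6  -0.83]
 touch True t 3.25 [456.71 221.57 167.47] F [-0.43  0.78  4.24]
 press True t 3.46 [456.71 221.56 167.44] F [-0.89 -0.41  4.79]
 give 0.04 tilt (403, array([1.80000e-02, 2.00000e-03, 1.43521e+02]))
```

Run:
```python
from h import *
for i in (2,3,4): probe(i,-41)
```

```text
lid2 above r-41 t 4.58 [615.55 131.89 178.29] F [-0.7   0.45  0.53]
 touch True t 5.33 [616.74 131.83 164.36] F [-1.28  0.45  4.3 ]
 press True t 5.53 [616.76 131.81 164.36] F [-1.32 -0.38  4.  ]
 give -0.0 tilt (184, array([ 1.90000e-02, -3.60000e-02,  1.39117e+02]))
lid3 above r-41 t 6.73 [586.69 -73.13 175.57] F [ 0.49  0.26 -0.51]
 touch True t 7.47 [586.45 -73.77 161.1 ] F [-1.01  0.71  2.77]
 press True t 7.68 [586.45 -73.75 161.05] F [-0.57  1.6   4.11]
 give 0.05 tilt (11, array([ 7.20000e-02, -3.58000e-01,  1.52649e+02]))
lid4 above r-41 t 8.85 [ 417.8  -177.65  177.9 ] F [-0.49 -0.37 -0.56]
 touch True t 9.72 [ 416.27 -177.48  158.97] F [ 0.09 -0.19  4.75]
 press True t 9.93 [ 416.33 -177.52  158.91] F [-1.23  0.4   5.39]
 give 0.06 tilt (404, array([ 1.3200e-01, -4.8000e-02,  1.3877e+02]))
```

Lid 4 went 4.7 mm below its camera height at the edge and tilted 0.13 rad. The others stopped 0.7–1.0 mm below theirs. I'll press lid 4 at its centre.

Run:
```python
from h import *
print("released",tilt(4))
p,q,top=press(4,0,0)
move_ptp([*p,top],q); st("above")
h=move_straight([*p,top-22],vel=20,until_force=2); a=st(f"touch {h}")
h=move_straight([*p,a["tcp_pos"][2]-9],vel=15,until_force=22); st(f"push {h}")
pause(0.5); st("hold"); print(tilt(4)); 
for n in ("scene","top"): cv2.imwrite(f"pics/{n}1.png",grab_frame(n)["image"])
```

```text
released (426, array([8.00000e-03, 1.10000e-02, 1.38559e+02]))
above t 10.65 [ 455.13 -194.01  176.86] F [-0.89  0.38 -0.06]
touch True t 11.39 [ 454.02 -193.51  162.76] F [ 0.7  -0.15  2.04]
push True t 11.84 [ 454.19 -193.6   158.67] F [-0.04  1.12  5.35]
hold t 12.34 [ 454.21 -193.6   158.69] F [-0.81  0.04  5.66]
(277, array([4.00000e-03, 1.10000e-02, 1.34031e+02]))
```

It sank 4.5 mm by camera and reads level. Next I'll push harder, check that both edges no longer rock, and go back to the centre.

Run:
```python
from h import *
p,q,top=press(4,0,0)
h=move_straight([*p,154],vel=15,until_force=15); st(f"push2 {h}"); pause(.3); st("hold")
move_straight([*p,top],vel=60)
probe(4,-41); probe(4,41)
print("free",tilt(4))
move_ptp([*p,top],q)
h=move_straight([*p,150],vel=20,until_force=10); st(f"touch {h}"); pause(1); st("hold"); print(tilt(4))
for i in (1,2,3): print(i,tilt(i))
for n in ("scene","top"): cv2.imwrite(f"pics/{n}2.png",grab_frame(n)["image"])
```

```text
push2 True t 12.7 [ 454.17 -193.58  158.69] F [-1.25 -0.89  5.48]
hold t 13.0 [ 454.14 -193.58  158.67] F [-0.61  1.06  6.25]
lid4 above r-41 t 13.76 [ 414.53 -176.71  177.21] F [-0.06 -0.21 -0.45]
 touch True t 14.64 [ 416.33 -177.46  158.53] F [-0.6   0.03  5.01]
 press True t 14.85 [ 416.35 -177.44  158.48] F [-1.22  1.09  5.18]
 give 0.05 tilt (397, array([1.60000e-02, 1.00000e-03, 1.34289e+02]))
lid4 above r41 t 15.68 [ 492.01 -209.76  176.36] F [-0.51 -0.34  0.29]
 touch True t 16.56 [ 491.81 -209.63  158.58] F [0.32 0.03 3.54]
 press True t 16.77 [ 491.83 -209.64  158.54] F [-0.22 -0.74  4.66]
 give 0.04 tilt (452, array([1.00000e-03, 2.00000e-03, 1.34468e+02]))
free (490, array([-6.00000e-03,  1.00000e-03,  1.34545e+02]))
touch True t 18.43 [ 454.16 -193.58  158.68] F [-0.57 -0.33  4.93]
hold t 19.43 [ 454.15 -193.57  158.66] F [-0.76  0.48  5.32]
(270, array([-5.00000e-03,  3.00000e-03,  1.34503e+02]))
1 (875, array([-2.00000e-03,  2.00000e-03,  1.43803e+02]))
2 (844, array([ 7.00000e-03, -3.00000e-03,  1.40453e+02]))
3 (845, array([ 1.00000e-03, -4.00000e-03,  1.36911e+02]))
```

View pics/scene2.png

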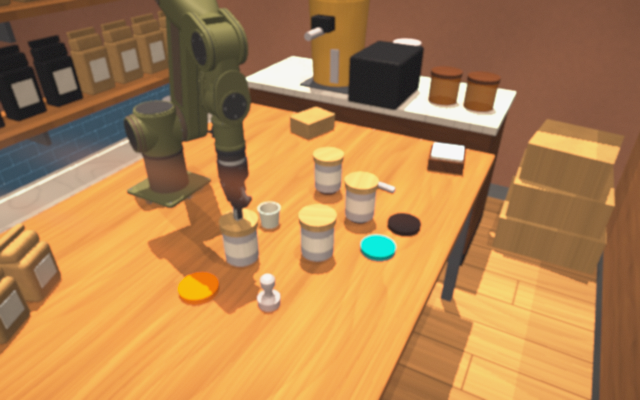

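The picture shows the fingertips on the lid at about (238,218), with the cup (269,215), tamper (268,292) and spoon untouched. The lid is firm at both edges and level, and the fingers are holding about 5 N on it.

```bash
python3 -c "
from plant import *
job_done(); print(get_obs()['contact_force'],get_obs()['time_s'])"
```

```text
the job is handed in; nothing more can be done
the job is handed in; nothing more can be done
```

The lid that rocked was the one at about x = 454, y = −194 mm. It is now pushed fully home and level, and I handed the job in with the fingertips still pressing on its middle.

- **Finding it:** I pressed all four lids near one edge with the shut fingertips. Three stopped 0.7–1.0 mm below their camera height and stayed firm. This one went down 4.7 mm and tipped about 0.13 rad.
- **Seating it:** Pushed at the middle, its top went from 138.6 to about 134.3 mm by the top camera, so about 4.0–4.5 mm. The fingertip travel gave 4.1 mm.
- **Last checks:** Pressed again at two opposite edges, it no longer gave (0.05 mm) and was level within about 0.01 rad. The fingers held it with about 5 N. The other three lids read level, at most 0.3 mm from their starting height. The cup, tamper and spoon looked untouched. The clock was at about 19.5 s of the 48 s allowed.
- **One disagreement:** When pushing, I asked for stops at force changes of 22 and 15 N. The reading just afterwards was only 5–6 N each time, so those stops were probably brief force peaks. I relied on the drop and the edge presses to confirm the lid is seated.

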